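# Unlatch the stores cage and swing its gate open

## Task

Open the small stores cage on the bench so that the parts in it can be fetched: lift the gravity latch bar by its handle out of its keeper, swing the gate wide open towards you, right round to its stop, and let go so that the bar drops back down. Feel your way through the keeper: do not force the bar against its lip or its hood, do not fling the gate, and leave the other parts where they are.

Things in the scene. Friction and masses are not known exactly. Their poses are not given: they have to be found in the camera images.
- cage: Low open-topped steel cage fixed to the bench, 300 mm wide (y), 165 mm deep, with a yellow barred gate 236 mm wide, 163 mm high along its front. Origin on the bench, mid-width, on the gate line; x points into the cage away from its front, y along the shut gate to its hinge, z up. Post at y = -138 mm, 220 mm high, carries the keeper; hinge post at +138 mm is 180 mm high.
- gate_hinge (a point): Point on the gate's upright hinge axis, 150 mm above the bench, 120 mm to the +y side of the cage's origin; it does not move.
- gate (a joint): Gate angle in rad about its upright hinge: 0 shut, growing as its free end swings out of the cage's front (cage -x), clockwise seen from above, to the stop at 1.3. It stays where it is left (dry friction about 0.12 N m). Shut, it has about 12 mrad of play before the bar meets the keeper's lip.
- latch (a joint): Latch bar angle in rad about its pivot on the gate: 0 is level (down, resting on its pin), growing as its free end is lifted, to 0.4. Gravity pulls it down: about 2 to 4 N lifts it at the handle.
- latch_pivot (a point): Pivot of the latch bar on the gate's front, 150 mm above the bench, 30 mm from the gate's hinge along the gate and 12 mm in front of it. The flat steel bar (8 mm thick, 12 mm high) runs 240 mm from it along the gate, away from the hinge, its free end passing into the keeper, whose middle is 229 mm from the pivot.
- lift_handle (a point): Lift handle of the bar: level black rod, 14 mm thick, standing 71 mm out of the bar's front, square to the gate (its own x), ending in a 6 x 22 mm red disc. Point on the rod's axis, 160 mm from the pivot along the bar, 40 mm out from the bar's mid-thickness, 150 mm above the bench with the bar down. Axes as the cage's at 0; they turn with gate and bar. The round rod can turn in a grip from above.
- keeper: Keeper on the right-hand post. Origin: middle of its dark backplate (4 x 22 x 100 mm), 6 mm in front of the gate line, y = -139 mm, 150 mm above the bench; axes as the cage's. It carries a rigid red jaw (16 mm wide along the bar) clamped at a height set by hand and not measured, to be felt for; see bar_end. Loads above about 15 N on the keeper would bend it.
- bar_end (a point): Where the shut, level bar passes the keeper: bar's mid-height, fixed. The jaw's upright lip stands 3 mm in front; its top is 2 to 34 mm above this point, so the bar's end must rise 8 to 40 mm. A level hood lies 19.5 mm above the lip's top, whatever the jaw's height. The 12 mm bar leaves forwards through this gap only, with about 5 mm to spare here (3 to 4 at the handle)
- flange_mid (a point): Bystander in the cage: dark steel flange, 80 mm wide, 45 mm high; point at its centre.
- collar_mid (a point): Bystander in the cage: bright steel pipe collar, 52 mm wide, 50 mm high; point at its centre.
- reel_mid (a point): Bystander in the cage: empty blue and white reel, 64 mm wide, 46 mm high; point at its centre.
- can_mid (a point): Bystander: can with blue label, 72 mm wide, 110 mm high; point at its centre.
- jar_mid (a point): Bystander: grey jar with yellow cap, 68 mm wide, 90 mm high; point at its centre.
- spanner_grip (a point): Bystander: steel spanner lying flat; point at the middle of its handle.
- carton_mid (a point): Bystander: cardboard carton, 110 x 80 x 55 mm; point at its centre.

How it is judged:
By the outcome, as a careful person would: the job done as asked, in the order asked, and still so for the second after the job is handed in, with the robot touching nothing.
It also fails if it takes over 72 s, if anything falls off the work surface, if the arm or the gripper's body presses on something with over 40 N, if the wrist force passes 120 N, or if a joint passes its speed limit or range.

## Robot

A 7-joint arm with a two-finger parallel gripper is mounted at the origin on the work surface. World frame = base frame: x ahead of the robot, y to its left, z up, the work surface at z = 0. Lengths are in m, angles in degrees, forces in N, time in s.
With the tool pointing down it reaches from about 0.425 to 0.875 m from the base axis. Payload 4.7 kg.
Tool frame: the origin (TCP) lies at the very end of the fingers, on their centre line; the grasp point (between the pads) lies env.tcp_to_grasp behind it (env.tcp_to_grasp is the distance from the TCP to the grasp point, in m); z points along the fingers, x is the direction in which the jaws open and shut, and the axes are right-handed (so a half turn about z gives the same grasp; the last joint's range is limited). The gripper opens to 87 mm and grips with 3 to 60 N. Pads are 19 mm wide; open, the fingers measure 117 mm over their backs; the gripper's body (75 mm by 190 mm) begins 51 mm behind the grasp point.
Start: joints at [-62.905, 18.392, -4.016, 83.108, 1.295, 78.541, -3.26], TCP at [0.288, 0.583, 0.223] pointing down, gripper open.
Joint ranges: [-163.93, 163.93], [-17.29, 119.83], [-79.2, 71.16], [3.27, 140.29], [-89.18, 269.18], [5.43, 117.66], [-154.24, 154.24]. Speed limits (degrees/s): [147.25, 147.25, 180, 180, 180, 180, 180].

## Interface

Orientations are given as [roll, pitch, yaw] about the fixed x, y, z axes, in that order (R = Rz(yaw) Ry(pitch) Rx(roll)).
In Python, from cell import env gives the robot as it stands. The module is installed in compiled form; this text tells all that it offers.
- The arm moves only by the tool send_rows, never from a script. Its argument "steps" is a list of rows, each a list of 3 entries, a list of its own where there are three numbers: the shift along the tool's x, y, z in m, then the turn, a rotation vector about the tool's x, y, z in rad, then the finger opening in m, from 0 to 0.087. A call has exactly 5 rows; each row is the pose to reach, as a shift and turn from the pose commanded when the call began, along the tool's axes at that moment; what a row does not reach only later rows make up. A row lasts 1/12 s, in which the tool goes at most 41.7 mm and 7.16 degrees, less where a joint would pass 70% of its speed; a pose out of reach is approached as far as the arm can. A call with a gripper value outside its range is refused whole. The fingers move at their own pace and stop on an object; "grip_force" is the grip in N (left out, the last holds). Time passes only in rows, so rows that repeat a pose let the fingers close, or fill a call up. It gives the time, the measured TCP pose, the force and the opening at its end, in the units of the state.
- env.get_obs(): the state, without advancing time (a new reading comes with each control period).
- env.read_camera(name): name is "scene" or "top" or "wrist"; returns a dict with "pixels" (400x640x3 uint8, red, green, blue), "fx", "fy", "cx", "cy" (pixels), "position" and "rotation" of the camera in the world. Camera axes: x right, y up, looking along -z (the intrinsics and any distortion apply to the point x, -y, -z); pixel columns grow to the right and rows downward; lengths in m; the calibration is good to about 2 mm. A picture is of the moment at which its call begins. There is no depth.
- env.sign_off(): hands the job in, once; it reports no verdict.
The state is a dict: "time_s": time; "qpos": joint angles; "joint_velocities": joint speeds; "effort": joint torques, N m; "tool_pos": TCP position; "tool_rot": TCP orientation; "force": force on the tool from outside, world axes, zero at the start; "wrist_torque": the same for the moment, N m; "grip_width": finger opening in m.
Only numpy, scipy, OpenCV 4.12 (cv2) and the standard library are available. Lean on these libraries where they do the work, as an engineer would, in place of code of your own. Each camera call takes 0.05 s, during which the arm holds its last target.

## Working session

There is one attempt and no reset: what is moved stays moved. The work goes in short steps, Python scripts to look and compute and a tool call to move; the robot and the scene stay as the last step left them, time stands still between calls to the robot, and variables do not carry over. Pictures are saved under pics/ and viewed, and the job is handed in when it is done.

Besides the shell and the picture viewer there is one more tool, called by a JSON object that holds its "method" and its "body". send_rows: Moves the arm, as the interface text tells. Its arguments: {"type":"object","properties":{"steps":{"type":"array"},"grip_force":{"type":"number"}},"required":["steps"]}

```bash
mkdir -p pics; ls
python3 - <<'E'
from cell import env
import cv2
print(env.get_obs(), env.tcp_to_grasp)
for n in ["scene","top","wrist"]:
    c=env.read_camera(n)
    cv2.imwrite(f"pics/{n}0.png",c["pixels"][:,:,::-1])
    print(n,{k:v for k,v in c.items() if k!="pixels"})
E
```

```text
pics
{'time_s': 0.0, 'qpos': array([-62.90515938,  18.43928407,  -4.01630561,  83.17504274,
         1.29463331,  78.53957236,  -3.25821103]), 'joint_velocities': array([ 0.08541488, -0.0180881 , -0.03438032,  0.01450051, -0.07458705,
        0.144814  ,  0.02792753]), 'effort': array([ 1.54780682e-04, -4.91289032e+01, -4.04086858e-01, -3.12533534e+01,
       -6.38471358e-02,  4.34034888e-02,  1.75777309e-04]), 'tool_pos': array([0.28765674, 0.58227227, 0.22145783]), 'tool_rot': array([1.79994908e+02, 1.08674442e-01, 6.37173577e+01]), 'force': array([-0.52356056,  0.17950068,  0.42032408]), 'wrist_torque': array([-0.00509537, -0.00848371,  0.00247163]), 'grip_width': 0.0869836626205325} 0.0187
scene {'fx': 514.5090770352549, 'fy': 514.5090770352549, 'cx': 322.3337480258101, 'cy': 204.49285511978536, 'position': array([ 1.72480182, -0.45835931,  1.01193903]), 'rotation': array([54.77470664,  0.6979104 , 67.87078518])}
top {'fx': 419.66954519854374, 'fy': 419.66954519854374, 'cx': 318.36021984837265, 'cy': 203.22112727980996, 'position': array([ 0.41531452, -0.01754847,  1.30847723]), 'rotation': array([  7.21237164,   1.17205898, -90.79068799])}
wrist {'fx': 327.8555361601225, 'fy': 327.8555361601225, 'cx': 322.00478911099816, 'cy': 199.63097726301868, 'position': array([0.21287614, 0.61945234, 0.38411754]), 'rotation': array([-1.75888090e+01,  7.61171537e-03,  6.36869596e+01])}
```

View pics/scene0.png

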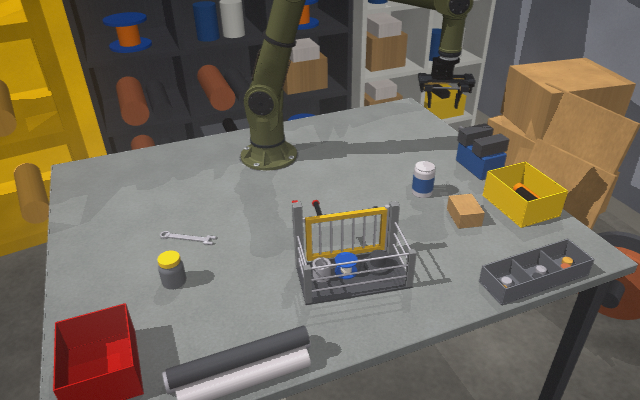

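View pics/top0.png

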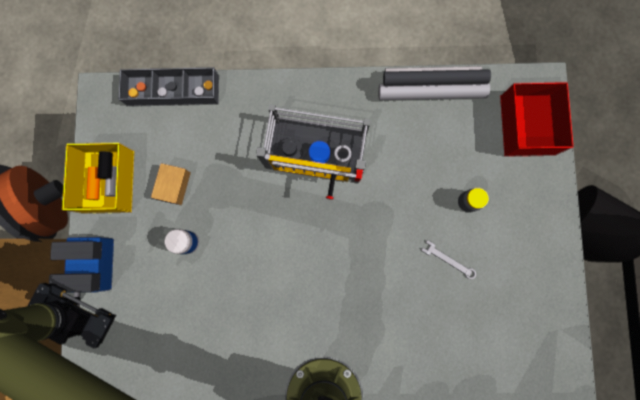

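View pics/wrist0.png

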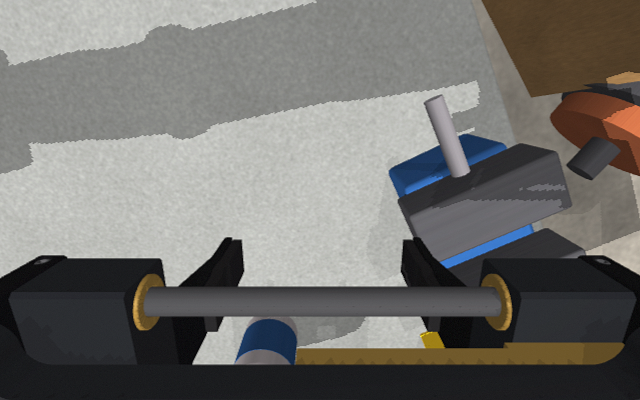

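The scene shows the cage at about (350,250), with its front facing the robot. In the top view the handle rod runs from (333,178) to a red disc near (330,197), the red keeper is at (360,174), and the gate's hinge end is at about (268,158).

```bash
cat > h.py <<'E'
import numpy as np, cv2
from scipy.spatial.transform import Rotation as R
from cell import env
def cam(n,name=None):
    c=env.read_camera(n)
    if name: cv2.imwrite(f"pics/{name}.png",c["pixels"][:,:,::-1])
    return c
def Rm(c): return R.from_euler('xyz',c["rotation"],degrees=True).as_matrix()
def ray(c,u,v):
    d=Rm(c)@np.array([(u-c["cx"])/c["fx"],-(v-c["cy"])/c["fy"],-1]); return c["position"],d
def onz(c,u,v,z):
    p,d=ray(c,u,v); return p+d*(z-p[2])/d[2]
def proj(c,P):
    q=Rm(c).T@(np.asarray(P)-c["position"]); return c["cx"]+c["fx"]*q[0]/-q[2], c["cy"]-c["fy"]*q[1]/-q[2]
E
python3 - <<'E'
from h import *
c=cam("top"); s=cam("scene")
hsv=cv2.cvtColor(c["pixels"],cv2.COLOR_RGB2HSV)
def blobs(m,z,box):
    x0,y0,x1,y1=box; k=np.zeros_like(m); k[y0:y1,x0:x1]=m[y0:y1,x0:x1]
    n,l,st,ce=cv2.connectedComponentsWithStats(k)
    for i in range(1,n):
        if st[i,4]>4: print(st[i],ce[i],onz(c,*ce[i],z))
red=cv2.inRange(hsv,(0,150,80),(6,255,255))|cv2.inRange(hsv,(174,150,80),(180,255,255))
blobs(red,.15,(250,90,400,220))
yel=cv2.inRange(hsv,(18,150,80),(32,255,255))
blobs(yel,.163,(250,90,400,220))
k=np.zeros_like(yel);k[140:190,255:372]=yel[140:190,255:372]
pts=np.argwhere(k>0)[:,::-1]; print(cv2.minAreaRect(pts.astype(np.float32)))
im=c["pixels"][90:220,230:400,::-1]; cv2.imwrite("pics/topz.png",cv2.resize(im,None,fx=4.5,fy=4.5,interpolation=cv2.INTER_CUBIC))
im=s["pixels"][180:310,270:430,::-1]; cv2.imwrite("pics/scz.png",cv2.resize(im,None,fx=4.5,fy=4.5,interpolation=cv2.INTER_CUBIC))
E
```

```text
[356 169   7  11  61] [358.72131148 173.44262295] [ 0.64452455 -0.11016084  0.15      ]
[327 195   6   4  17] [329.41176471 196.88235294] [ 0.57956181 -0.02692005  0.15      ]
[268 155  83  18 450] [308.70888889 163.16      ] [0.67357631 0.02922955 0.163     ]
[276 167  55  12 234] [303.8034188  172.08119658] [0.64852481 0.04314964 0.163     ]
[335 175  10   6  41] [339.58536585 177.6097561 ] [ 0.63116023 -0.05590809  0.163     ]
((308.67236328125, 167.54757690429688), (82.70802307128906, 14.772112846374512), 9.090276718139648)
```

View pics/topz.png

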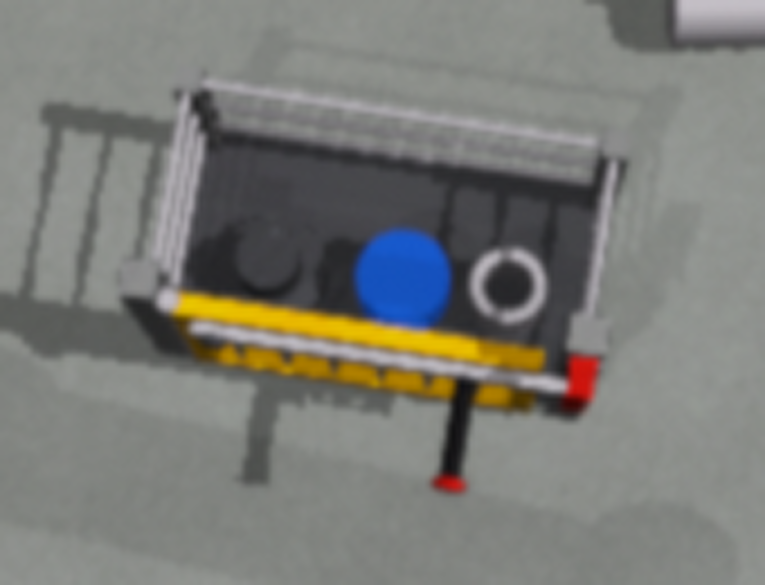

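View pics/scz.png

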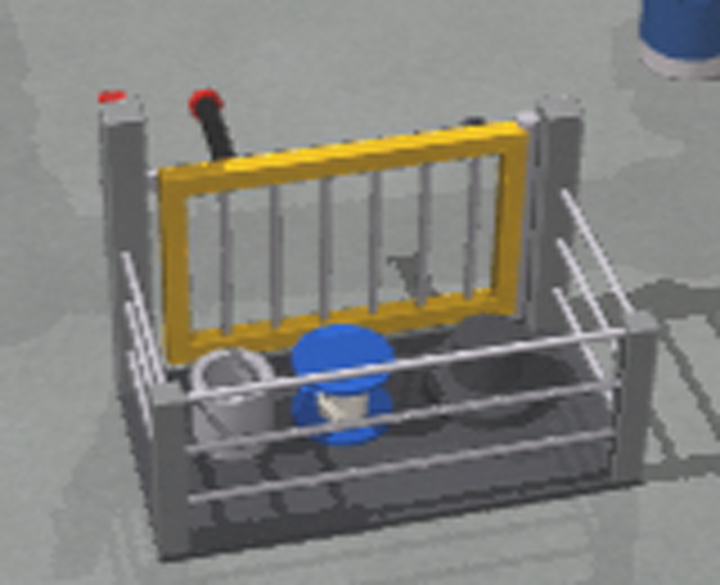

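Run:
```python
from h import *
from scipy.optimize import least_squares
c=cam("top"); s=cam("scene")
f=lambda x,y:(x/4.5+230-.4,y/4.5+90-.4)
g=lambda x,y:(x/4.5+270-.4,y/4.5+180-.4)
A=[("hpost",f(136,278),.18,(0,.138)),("kpost",f(590,330),.22,(0,-.138)),
("disc",(329.4,196.9),.15,(-.012-.074,-.070)),("barL",f(195,328),.156,(-.012,.095)),("barR",f(570,385),.156,(-.012,-.145)),("rodbase",f(465,382),.157,(-.016,-.07))]
P=[(n,onz(c,*p,z)[:2],q) for n,p,z,q in A]
for p in P: print(p)
def T(t,q): co,si=np.cos(t[2]),np.sin(t[2]); return np.array([t[0]+co*q[0]-si*q[1],t[1]+si*q[0]+co*q[1]])
for sel in ([0,1,2],[0,1,2,4,5]):
    r=least_squares(lambda t:np.concatenate([T(t,P[i][2])-P[i][1] for i in sel]),[.65,.02,0]); print(r.x,np.degrees(r.x[2]),(r.fun*1000).round(1))
t=r.x
# scene check
for n,q,z in [("hpost",(0,.138),.18),("kpost",(0,-.138),.22),("disc",(-.086,-.07),.15),("gateTL",(0.0,.118),.163),("gateTR",(0.0,-.118),.163)]:
    u=proj(s,[*T(t,q),z]); print(n,np.array(u).round(1), np.round(((u[0]+.4-270)*4.5,(u[1]+.4-180)*4.5)))
def seg(c,q1): return 
print("handle",T(t,(-.052,-.07)),"hinge",T(t,(0,.12)),"pivot",T(t,(-.012,.09)))
```

```text
('hpost', array([0.70543216, 0.1632748 ]), (0, 0.138))
('kpost', array([ 0.65880718, -0.11054053]), (0, -0.138))
('disc', array([ 0.5795127 , -0.02688643]), (-0.086, -0.07))
('barL', array([0.67892838, 0.1300561 ]), (-0.012, 0.095))
('barR', array([ 0.63860534, -0.10272776]), (-0.012, -0.145))
('rodbase', array([ 0.64145628, -0.03775694]), (-0.016, -0.07))
[ 0.68021205  0.02659578 -0.17518633] -10.037437195631107 [-1.2 -0.8 -2.6  1.2  3.8 -0.5]
[ 0.67768872  0.02888691 -0.18558053] -10.632981297493197 [-2.3  1.2 -6.6  3.8  0.7  2.8  0.5 -8.7  7.6  0.8]
hpost [394.4 203.2] [562. 106.]
kpost [296.7 203.8] [122. 109.]
disc [316. 204.] [209. 110.]
gateTL [387.2 209. ] [529. 132.]
gateTR [304.7 219.9] [158. 181.]
handle [ 0.61366539 -0.03031625] hinge [0.69983077 0.14682642] pivot [0.68250131 0.11955575]
```

```bash
cat >> h.py <<'E'
import json,os
CF="cmd.json"
def getcmd():
    d=json.load(open(CF)); return np.array(d["p"]),R.from_quat(d["q"])
def setcmd(p,r): json.dump({"p":list(map(float,p)),"q":list(map(float,r.as_quat()))},open(CF,"w"))
def applied(sh,rv):
    "book the last row of a call that has been sent"
    p,r=getcmd(); setcmd(p+r.apply(sh), r*R.from_rotvec(rv))
def plan(p,rpy):
    p0,r0=getcmd(); r=R.from_euler('xyz',rpy,degrees=True)
    print("sh",r0.inv().apply(np.array(p)-p0).round(4),"rv",(r0.inv()*r).as_rotvec().round(4))
def cmp():
    o=env.get_obs(); p,r=getcmd()
    print("t",round(o["time_s"],2),"tcp",o["tool_pos"].round(4),"cmd",p.round(4),"rpy",o["tool_rot"].round(2),"cmdrpy",r.as_euler('xyz',degrees=True).round(2),"F",o["force"].round(2),"T",o["wrist_torque"].round(2),"w",round(o["grip_width"],4))
E
python3 - <<'E'
from h import *
setcmd([.288,.583,.223],R.from_euler('xyz',[180,0,63.717],degrees=True))
cmp()
plan([.50,0.2,.27],[180,0,80]); plan([.60,-.03,.27],[180,0,80])
E
```

```text
t 0.35 tcp [0.2879 0.5827 0.2223] cmd [0.288 0.583 0.223] rpy [1.800e+02 2.000e-02 6.371e+01] cmdrpy [180.     0.    63.72] F [ 0.9  -0.38 -0.18] T [ 0.03  0.   -0.01] w 0.0872
sh [-0.2495  0.3597 -0.047 ] rv [ 0.      0.     -0.2842]
sh [-0.4115  0.5512 -0.047 ] rv [ 0.      0.     -0.2842]
```

{"method": "send_rows", "body": {"steps": [[[-0.02,0.027,-0.009],[0,0,0],0.087],[[-0.043,0.058,-0.019],[0,0,0],0.087],[[-0.066,0.089,-0.028],[0,0,0],0.087],[[-0.088,0.119,-0.038],[0,0,0],0.087],[[-0.11,0.148,-0.047],[0,0,0],0.087]]}}

```text
time_s: 0.77
tool_pos: [0.3727, 0.4168, 0.2702]
tool_rot: [180.0, -0.0, 63.7]
force: [0.9, 0.2, -1.2]
grip_width: 0.0868
```

{"method": "send_rows", "body": {"steps": [[[-0.022,0.03,0],[0,0,0],0.087],[[-0.044,0.06,0],[0,0,0],0.087],[[-0.066,0.089,0],[0,0,0],0.087],[[-0.088,0.119,0],[0,0,0],0.087],[[-0.11,0.148,0],[0,0,0],0.087]]}}

```text
time_s: 1.18
tool_pos: [0.4565, 0.2526, 0.2699]
tool_rot: [180.0, -0.0, 63.7]
force: [0.4, 0.6, 0.3]
grip_width: 0.0872
```

{"method": "send_rows", "body": {"steps": [[[-0.022,0.03,0],[0,0,0],0.087],[[-0.044,0.06,0],[0,0,0],0.087],[[-0.066,0.089,0],[0,0,0],0.087],[[-0.088,0.119,0],[0,0,0],0.087],[[-0.11,0.148,0],[0,0,0],0.087]]}}

```text
time_s: 1.6
tool_pos: [0.5404, 0.0885, 0.2699]
tool_rot: [180.0, -0.0, 63.7]
force: [0.4, 0.0, -0.4]
grip_width: 0.087
```

{"method": "send_rows", "body": {"steps": [[[-0.02,0.025,0],[0,0,-0.06],0.06],[[-0.04,0.05,0],[0,0,-0.12],0.06],[[-0.06,0.08,0],[0,0,-0.18],0.06],[[-0.08,0.1,0],[0,0,-0.24],0.06],[[-0.081,0.107,0],[0,0,-0.2842],0.06]]}}

```text
time_s: 2.02
tool_pos: [0.6003, -0.0374, 0.2698]
tool_rot: [179.9, 0.2, 79.7]
force: [-1.0, -1.7, 0.3]
grip_width: 0.0636
```

Run:
```python
from h import *
applied([-.11,.148,-.047],[0,0,0]);applied([-.22,.296,0],[0,0,0]);applied([-.081,.107,0],[0,0,-.2842])
cmp(); print(env.get_obs()["qpos"].round(1))
c=cam("wrist","w1"); print(c["position"],c["rotation"]); cam("top","t1")
```

```text
t 2.02 tcp [ 0.6003 -0.0374  0.2698] cmd [ 0.6    -0.0295  0.27  ] rpy [179.92   0.22  79.67] cmdrpy [180.   0.  80.] F [-0.96 -1.65  0.27] T [0.01 0.06 0.02] w 0.0636
[-20.5  11.7  25.2  87.2  -4.8  82.1  84.6]
[ 0.51803611 -0.0218154   0.43219539] [-17.68445298   0.13545823  79.64203215]
```

View pics/w1.png

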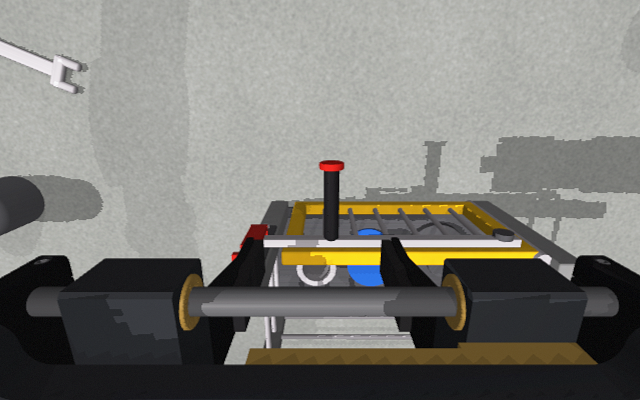

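The wrist view shows the handle: red disc at (331,165), rod foot at (331,236). The bar runs from the jaw at about (262,240) to the pivot disc at (503,235), and the red jaw is at (253,240). I'll measure these.

Run:
```python
from h import *
cmp()
c=cam("wrist","w2"); im=c["pixels"]; hsv=cv2.cvtColor(im,cv2.COLOR_RGB2HSV)
red=cv2.inRange(hsv,(0,150,60),(6,255,255))|cv2.inRange(hsv,(174,150,60),(180,255,255))
n,l,st,ce=cv2.connectedComponentsWithStats(red)
for i in range(1,n):
    if st[i,4]>20: print(st[i],ce[i],onz(c,*ce[i],.15))
# rod edges: dark pixels rows 180-230
g=im.max(2)
for r in (185,200,215,228):
    d=np.where(g[r,310:355]<60)[0]+310; print(r,d.min(),d.max(),onz(c,(d.min()+d.max())/2,r,.154), onz(c,d.max(),r,.15)[1]-onz(c,d.min(),r,.15)[1])
for r in range(225,250): print(r,im[r,300],im[r,460])
cv2.imwrite("pics/w2z.png",cv2.resize(im[190:290,215:375,::-1],None,fx=5,fy=5,interpolation=cv2.INTER_CUBIC))
```

```text
t 2.12 tcp [ 0.6003 -0.0322  0.2694] cmd [ 0.6    -0.0295  0.27  ] rpy [1.7999e+02 5.0000e-02 7.9770e+01] cmdrpy [180.   0.  80.] F [-0.12 -0.11  0.16] T [ 0.09 -0.02  0.03] w 0.0614
[313 162  24  11 235] [324.62553191 166.95744681] [ 0.57713587 -0.02543708  0.15      ]
[234 226  28  26 349] [247.14899713 236.39541547] [ 0.62924304 -0.10835243  0.15      ]
[224 253  16  17 147] [230.31972789 259.2244898 ] [ 0.64947101 -0.13005251  0.15      ]
185 318 332 [ 0.59219834 -0.02782635  0.154     ] 0.012254669162243128
200 318 332 [ 0.60579117 -0.03024818  0.154     ] 0.012432720608045369
215 318 332 [ 0.61978498 -0.03274146  0.154     ] 0.012616022250875828
228 318 332 [ 0.63225121 -0.03496256  0.154     ] 0.012779312314451077
225 [100  96  97] [79 77 78]
226 [84 87 90] [74 72 74]
227 [ 97  96 103] [71 68 70]
228 [91 91 97] [73 69 74]
229 [92 92 98] [90 89 94]
230 [ 98  98 103] [97 97 99]
231 [101  99 104] [ 96  94 100]
232 [100 100 105] [ 97  96 101]
233 [102 100 105] [66 66 70]
234 [101 101 104] [62 63 65]
235 [84 84 88] [60 61 64]
236 [92 88 90] [94 90 95]
237 [91 87 91] [94 91 93]
238 [90 87 91] [95 92 94]
239 [94 91 94] [95 92 95]
240 [88 84 87] [85 82 84]
241 [153 148 154] [207 199 206]
242 [163 159 162] [227 222 226]
243 [161 155 160] [227 222 226]
244 [162 157 160] [229 224 229]
245 [165 158 162] [229 224 228]
246 [166 159 165] [228 224 230]
247 [164 161 169] [232 229 236]
248 [124 110  88] [155 141 120]
249 [117  89  20] [119  92  28]
```

View pics/w2z.png

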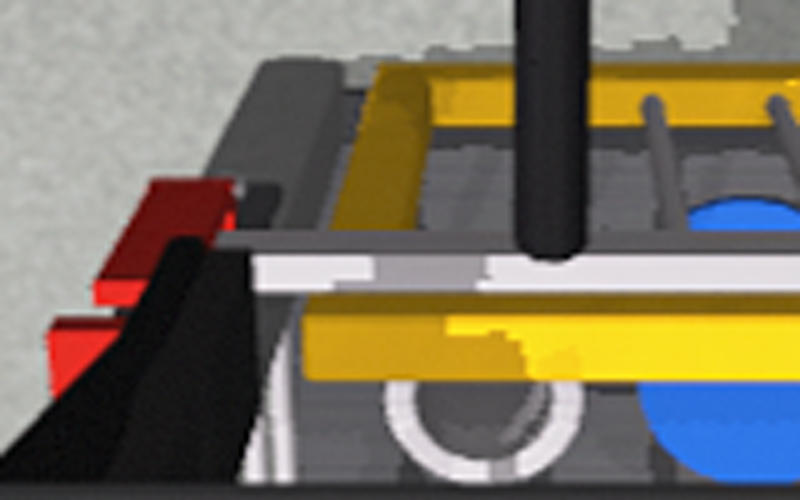

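Run:
```python
from h import *
c=cam("wrist")
yaw=np.radians(-10.1); ex=np.array([np.cos(yaw),np.sin(yaw),0]); ey=np.array([-ex[1],ex[0],0])
print("pos",c["position"])
for r in (200,228): print("rod",onz(c,325,r,.150))
for u,r in ((300,240.5),(460,240.5),(300,247.7)): print("bar edge front/back",u,onz(c,u,r,.156),onz(c,u,r,.156)@ex,onz(c,u,r,.156)@ey)
b=onz(c,300,240.5,.156)@ex  # front face
P0=c["position"]
for name,u,v,off in (("lip top front",237,246,-.006),("lip top front",237,246,-.008),("lip top back",237,250.5,-.003),("hood front low",227,253.5,-.006),("hood front top",227,255.5,-.006)):
    p,d=ray(c,u,v); t=(b+off-p@ex)/(d@ex); print(name,(p+d*t).round(4),((p+d*t)@ey).round(4))
```

```text
pos [ 0.51771462 -0.01537443  0.43192454]
rod [ 0.60653698 -0.02803153  0.15      ]
rod [ 0.63337309 -0.03276711  0.15      ]
bar edge front/back 300 [ 0.63904074 -0.0571617   0.156     ] 0.6391619012948032 0.05579061118135651
bar edge front/back 460 [0.66513603 0.08766997 0.156     ] 0.6394541445417092 0.20295408918477298
bar edge front/back 300 [ 0.64617926 -0.05859157  0.156     ] 0.6464405501555699 0.05563475346660711
lip top front [ 0.6241 -0.1069  0.1799] 0.0042
lip top front [ 0.6223 -0.1053  0.184 ] 0.0054
lip top back [ 0.6271 -0.107   0.1823] 0.0046
hood front low [ 0.6233 -0.1114  0.1936] -0.0004
hood front top [ 0.6234 -0.1105  0.1971] 0.0005
```

```bash
cat >> h.py <<'E'
TH=np.radians(-10.1)
def gpose(a,lift,out=.050,dz=0,hinge=(.696,.149),tilt=12,back=.012):
    """tool pose with rod point at gate angle a, handle raised by lift (m)"""
    L=np.arcsin(lift/.16)
    along=.030+.160*np.cos(L); front=.012+out
    b=TH-a
    ex=np.array([np.cos(b),np.sin(b),0]); ey=np.array([-ex[1],ex[0],0])
    G=np.array([*hinge,.150+lift+dz])-ey*along-ex*front
    r=R.from_euler('xyz',[180-tilt,0,np.degrees(b)+90],degrees=True)
    return G+r.apply([0,0,back]), r.as_euler('xyz',degrees=True), r
E
python3 - <<'E'
from h import *
cmp()
p,e,r=gpose(0,0); print(p,e)
plan(p+[0,0,.06],e);
E
```

```text
t 2.22 tcp [ 0.5997 -0.0286  0.2694] cmd [ 0.6    -0.0295  0.27  ] rpy [-1.7996e+02 -5.0000e-02  7.9980e+01] cmdrpy [180.   0.  80.] F [-0.68  1.79  0.29] T [0.05 0.02 0.01] w 0.0605
[ 0.6040974  -0.0276204   0.13826223] [168.    0.   79.9]
sh [0.0026 0.0037 0.0717] rv [-2.094e-01 -2.000e-04  1.700e-03]
```

{"method": "send_rows", "body": {"steps": [[[0.001,0.001,0.014],[-0.05,0,0],0.045],[[0.001,0.002,0.028],[-0.1,0,0],0.045],[[0.002,0.002,0.042],[-0.15,0,0],0.045],[[0.003,0.003,0.057],[-0.19,0,0],0.045],[[0.003,0.004,0.072],[-0.21,0,0.002],0.045]]}}

```text
time_s: 2.63
tool_pos: [0.6033, -0.0244, 0.1973]
tool_rot: [167.9, -0.1, 80.1]
force: [0.9, -0.2, 0.5]
grip_width: 0.0459
```

Run:
```python
from h import *
applied([.003,.004,.072],[-.21,0,.002])
c=cam("wrist","w3");c=cam("wrist","w3"); cmp()
p,e,r=gpose(0,0); plan(p,e)
cam("scene","s3")
```

```text
t 2.73 tcp [ 0.6014 -0.0248  0.1949] cmd [ 0.6045 -0.0272  0.198 ] rpy [ 1.6826e+02 -3.0000e-02  8.0050e+01] cmdrpy [ 1.6797e+02 -1.0000e-02  7.9890e+01] F [0.15 0.68 0.31] T [ 0.03  0.3  -0.  ] w 0.0452
sh [-0.0005 -0.0128  0.0584] rv [ 0.0006 -0.0002 -0.0003]
```

View pics/w3.png

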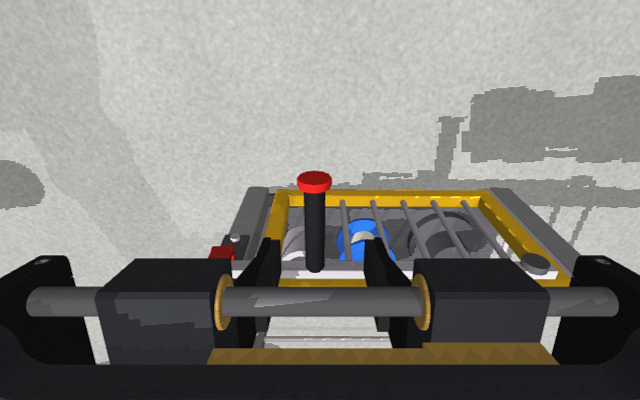

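The rod at (315,220) lies between the fingers at (268,270) and (375,270). I'll descend now.

{"method": "send_rows", "body": {"steps": [[[0,-0.002,0.01],[0,0,0],0.045],[[0,-0.004,0.022],[0,0,0],0.045],[[0,-0.007,0.034],[0,0,0],0.045],[[0,-0.01,0.046],[0,0,0],0.045],[[0,-0.0128,0.0584],[0,0,0],0.045]]}}

```text
time_s: 3.2
tool_pos: [0.6044, -0.0274, 0.1369]
tool_rot: [168.0, -0.0, 79.9]
force: [-0.6, -0.1, 0.1]
grip_width: 0.0452
```

Run:
```python
from h import *
applied([0,-.0128,.0584],[0,0,0])
c=cam("wrist","w4");c=cam("wrist","w4"); cmp(); c=cam("scene"); 
cv2.imwrite("pics/s4.png",cv2.resize(c["pixels"][130:310,240:440,::-1],None,fx=3,fy=3))
```

```text
t 3.3 tcp [ 0.6025 -0.0274  0.1349] cmd [ 0.6042 -0.0272  0.1382] rpy [1.6823e+02 7.0000e-02 7.9870e+01] cmdrpy [ 1.6797e+02 -1.0000e-02  7.9890e+01] F [0.32 0.85 0.95] T [ 0.07  0.26 -0.03] w 0.0453
```

View pics/w4.png

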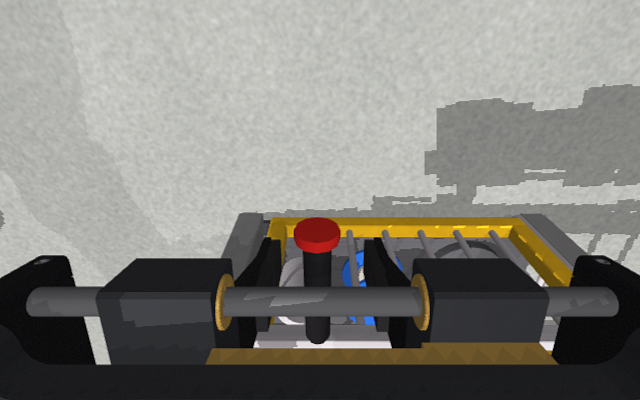

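View pics/s4.png

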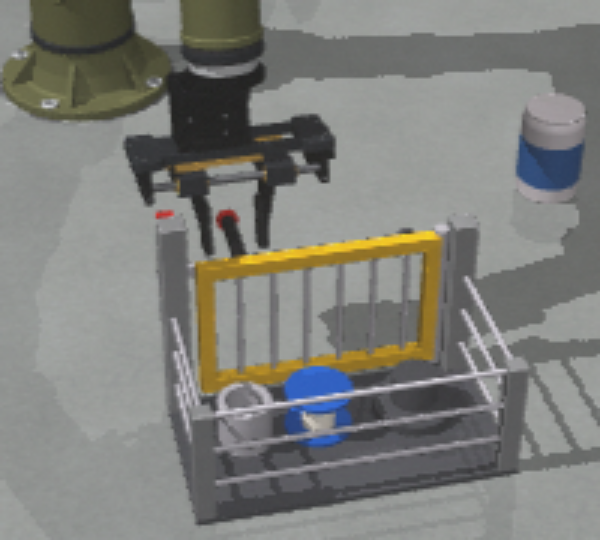

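The rod at (317,300) is centred between the fingers, so I'll close gently.

{"method": "send_rows", "body": {"steps": [[[0,0,0],[0,0,0],0.02],[[0,0,0],[0,0,0],0.014],[[0,0,0],[0,0,0],0.008],[[0,0,0],[0,0,0],0.008],[[0,0,0],[0,0,0],0.008]], "grip_force": 15}}

```text
time_s: 3.77
tool_pos: [0.6044, -0.0274, 0.1384]
tool_rot: [167.9, -0.0, 79.9]
force: [-0.3, -0.1, 0.8]
grip_width: 0.0199
```

Run:
```python
from h import *
cmp()
p0,e,r=gpose(0,0)
_,r0=getcmd()
for l in (.01,.02,.024,.028): p,e,r=gpose(0,l); print(l,r0.inv().apply(p-p0).round(4))
```

```text
t 3.77 tcp [ 0.6044 -0.0274  0.1384] cmd [ 0.6042 -0.0272  0.1382] rpy [ 1.6791e+02 -3.0000e-02  7.9880e+01] cmdrpy [ 1.6797e+02 -1.0000e-02  7.9890e+01] F [-0.25 -0.13  0.81] T [-0.28  0.29 -0.12] w 0.0199
0.01 [ 0.0003  0.0021 -0.0098]
0.02 [ 0.0013  0.0042 -0.0196]
0.024 [ 0.0018  0.005  -0.0235]
0.028 [ 0.0025  0.0058 -0.0274]
```

Still closing; wait one more call.

{"method": "send_rows", "body": {"steps": [[[0,0,0],[0,0,0],0.008],[[0,0,0],[0,0,0],0.008],[[0,0,0],[0,0,0],0.008],[[0,0,0],[0,0,0],0.008],[[0,0,0],[0,0,0],0.008]]}}

```text
time_s: 4.18
tool_pos: [0.6037, -0.03, 0.1383]
tool_rot: [168.0, 0.1, 79.8]
force: [-2.5, -5.2, 2.7]
grip_width: 0.0134
```

{"method": "send_rows", "body": {"steps": [[[0,0.0004,-0.002],[0,0,0],0.008],[[0.0001,0.0008,-0.004],[0,0,0],0.008],[[0.0002,0.0013,-0.006],[0,0,0],0.008],[[0.0003,0.0021,-0.0098],[0,0,0],0.008],[[0.0003,0.0021,-0.0098],[0,0,0],0.008]]}}

```text
time_s: 4.6
tool_pos: [0.6027, -0.0293, 0.1472]
tool_rot: [168.1, 0.1, 79.8]
force: [-2.9, -5.7, -2.4]
grip_width: 0.013
```

Run:
```python
from h import *
applied([.0003,.0021,-.0098],[0,0,0])
for i in range(3): cam("wrist","w5"); cmp()
```

```text
t 4.65 tcp [ 0.6027 -0.0293  0.147 ] cmd [ 0.6042 -0.0269  0.1482] rpy [1.6812e+02 1.4000e-01 7.9780e+01] cmdrpy [ 1.6797e+02 -1.0000e-02  7.9890e+01] F [-2.13 -5.34 -1.89] T [-1.24  0.82 -0.38] w 0.0134
t 4.7 tcp [ 0.6027 -0.0293  0.1469] cmd [ 0.6042 -0.0269  0.1482] rpy [1.6812e+02 1.4000e-01 7.9780e+01] cmdrpy [ 1.6797e+02 -1.0000e-02  7.9890e+01] F [-2.21 -5.57 -2.65] T [-1.18  0.81 -0.37] w 0.0138
t 4.75 tcp [ 0.6027 -0.0293  0.1469] cmd [ 0.6042 -0.0269  0.1482] rpy [1.6812e+02 1.4000e-01 7.9780e+01] cmdrpy [ 1.6797e+02 -1.0000e-02  7.9890e+01] F [-2.4  -5.39 -3.08] T [-1.24  0.83 -0.29] w 0.0133
```

View pics/w5.png

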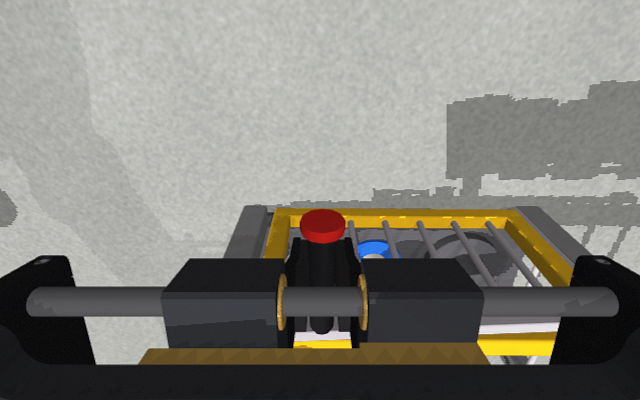

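{"method": "send_rows", "body": {"steps": [[[-0.001,0,0],[0,0,0],0.008],[[-0.0015,0,-0.002],[0,0,0],0.008],[[-0.0016,0.0004,-0.004],[0,0,0],0.008],[[-0.0014,0.0009,-0.006],[0,0,0],0.008],[[-0.0013,0.0013,-0.008],[0,0,0],0.008]]}}

```text
time_s: 5.17
tool_pos: [0.6029, -0.0287, 0.1558]
tool_rot: [168.0, 0.0, 79.9]
force: [-2.0, -3.9, -3.6]
grip_width: 0.0134
```

Run:
```python
from h import *
applied([-.0013,.0013,-.008],[0,0,0])
env.read_camera("top"); cmp()
```

```text
t 5.22 tcp [ 0.6033 -0.0288  0.1564] cmd [ 0.6036 -0.0281  0.1563] rpy [1.6798e+02 2.0000e-02 7.9870e+01] cmdrpy [ 1.6797e+02 -1.0000e-02  7.9890e+01] F [-2.37 -4.26 -2.59] T [-0.99  0.92 -0.26] w 0.0138
```

{"method": "send_rows", "body": {"steps": [[[-0.001,0,0],[0,0,0],0.008],[[-0.0014,0.0003,-0.0015],[0,0,0],0.008],[[-0.0013,0.0006,-0.003],[0,0,0],0.008],[[-0.0012,0.0009,-0.0045],[0,0,0],0.008],[[-0.001,0.0012,-0.006],[0,0,0],0.008]]}}

```text
time_s: 5.63
tool_pos: [0.6036, -0.0282, 0.1624]
tool_rot: [167.9, -0.1, 79.9]
force: [-0.5, 0.1, -3.6]
grip_width: 0.0132
```

Run:
```python
from h import *
applied([-.001,.0012,-.006],[0,0,0])
env.read_camera("top"); cmp()
c=cam("wrist","w6")
cv2.imwrite("pics/w6z.png",cv2.resize(c["pixels"][190:290,180:380,::-1],None,fx=4,fy=4))
```

```text
t 5.68 tcp [ 0.6037 -0.0282  0.1627] cmd [ 0.6034 -0.0291  0.1625] rpy [ 1.6791e+02 -8.0000e-02  7.9940e+01] cmdrpy [ 1.6797e+02 -1.0000e-02  7.9890e+01] F [-0.76 -0.14 -1.69] T [-0.06  0.46 -0.02] w 0.0133
```

{"method": "send_rows", "body": {"steps": [[[0.0001,0.0001,-0.0005],[0,0,0],0.008],[[0.0002,0.0002,-0.001],[0,0,0],0.008],[[0.0003,0.0003,-0.0015],[0,0,0],0.008],[[0.0004,0.0004,-0.002],[0,0,0],0.008],[[0.0004,0.0004,-0.002],[0,0,0],0.008]]}}

```text
time_s: 6.15
tool_pos: [0.6037, -0.0281, 0.1644]
tool_rot: [167.9, -0.1, 79.9]
force: [2.7, 2.7, -2.2]
grip_width: 0.0134
```

{"method": "send_rows", "body": {"steps": [[[0.0001,0.0001,-0.0005],[0,0,0],0.008],[[0.0002,0.0002,-0.001],[0,0,0],0.008],[[0.0002,0.0002,-0.001],[0,0,0],0.008],[[0.0002,0.0002,-0.001],[0,0,0],0.008],[[0.0002,0.0002,-0.001],[0,0,0],0.008]]}}

```text
time_s: 6.57
tool_pos: [0.6037, -0.0279, 0.1653]
tool_rot: [167.9, -0.1, 79.9]
force: [4.4, 3.9, -4.0]
grip_width: 0.0133
```

{"method": "send_rows", "body": {"steps": [[[0.0001,0.0001,-0.0005],[0,0,0],0.008],[[0.0002,0.0002,-0.001],[0,0,0],0.008],[[0.0002,0.0002,-0.001],[0,0,0],0.008],[[0.0002,0.0002,-0.001],[0,0,0],0.008],[[0.0002,0.0002,-0.001],[0,0,0],0.008]]}}

```text
time_s: 6.98
tool_pos: [0.6036, -0.0277, 0.1662]
tool_rot: [167.9, -0.1, 79.9]
force: [2.7, 3.8, -4.0]
grip_width: 0.0134
```

Run:
```python
from h import *
applied([.0008,.0008,-.004],[0,0,0])
cmp()
c=cam("wrist","w7")
cv2.imwrite("pics/w7z.png",cv2.resize(c["pixels"][190:290,180:380,::-1],None,fx=4,fy=4))
```

```text
t 6.98 tcp [ 0.6036 -0.0277  0.1662] cmd [ 0.6034 -0.0283  0.1665] rpy [ 1.6794e+02 -6.0000e-02  7.9920e+01] cmdrpy [ 1.6797e+02 -1.0000e-02  7.9890e+01] F [ 2.69  3.76 -4.02] T [ 0.84 -0.25  0.16] w 0.0134
```

View pics/w7z.png

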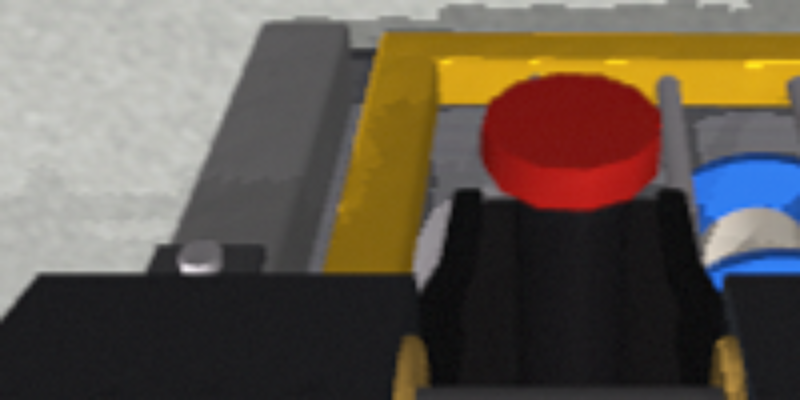

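{"method": "send_rows", "body": {"steps": [[[0.0005,0.0003,0],[0,0,0],0.008],[[0.001,0.0008,-0.0003],[0,0,0],0.008],[[0.0011,0.0009,-0.0006],[0,0,0],0.008],[[0.0012,0.001,-0.001],[0,0,0],0.008],[[0.0012,0.001,-0.001],[0,0,0],0.008]]}}

```text
time_s: 7.45
tool_pos: [0.604, -0.0277, 0.1671]
tool_rot: [168.0, 0.0, 79.9]
force: [0.6, 2.2, -4.2]
grip_width: 0.0134
```

{"method": "send_rows", "body": {"steps": [[[0.0001,0.0001,-0.0005],[0,0,0],0.008],[[0.0002,0.0002,-0.001],[0,0,0],0.008],[[0.0002,0.0002,-0.001],[0,0,0],0.008],[[0.0002,0.0002,-0.001],[0,0,0],0.008],[[0.0002,0.0002,-0.001],[0,0,0],0.008]]}}

```text
time_s: 7.87
tool_pos: [0.6042, -0.0276, 0.1684]
tool_rot: [168.0, 0.0, 79.9]
force: [0.3, 1.9, -2.9]
grip_width: 0.0134
```

{"method": "send_rows", "body": {"steps": [[[0.0002,0.0001,-0.0005],[0,0,0],0.008],[[0.0003,0.0002,-0.001],[0,0,0],0.008],[[0.0003,0.0002,-0.001],[0,0,0],0.008],[[0.0003,0.0002,-0.001],[0,0,0],0.008],[[0.0003,0.0002,-0.001],[0,0,0],0.008]]}}

```text
time_s: 8.28
tool_pos: [0.6043, -0.0274, 0.1693]
tool_rot: [168.0, 0.0, 79.9]
force: [0.5, -0.0, -3.1]
grip_width: 0.0132
```

Run:
```python
from h import *
applied([.0012+.0002+.0003,.001+.0004,-.003],[0,0,0])
env.read_camera("wrist");cmp()
c=cam("top","t7")
cv2.imwrite("pics/t7z.png",cv2.resize(c["pixels"][130:230,240:400,::-1],None,fx=5,fy=5,interpolation=cv2.INTER_CUBIC))
c=cam("scene","s7")
cv2.imwrite("pics/s7z.png",cv2.resize(c["pixels"][150:280,260:420,::-1],None,fx=4.5,fy=4.5,interpolation=cv2.INTER_CUBIC))
```

```text
t 8.33 tcp [ 0.6043 -0.0274  0.1694] cmd [ 0.6045 -0.0267  0.1698] rpy [1.6797e+02 1.0000e-02 7.9860e+01] cmdrpy [ 1.6797e+02 -1.0000e-02  7.9890e+01] F [-0.77  0.16 -2.69] T [-0.04  0.38 -0.05] w 0.0133
```

View pics/s7z.png

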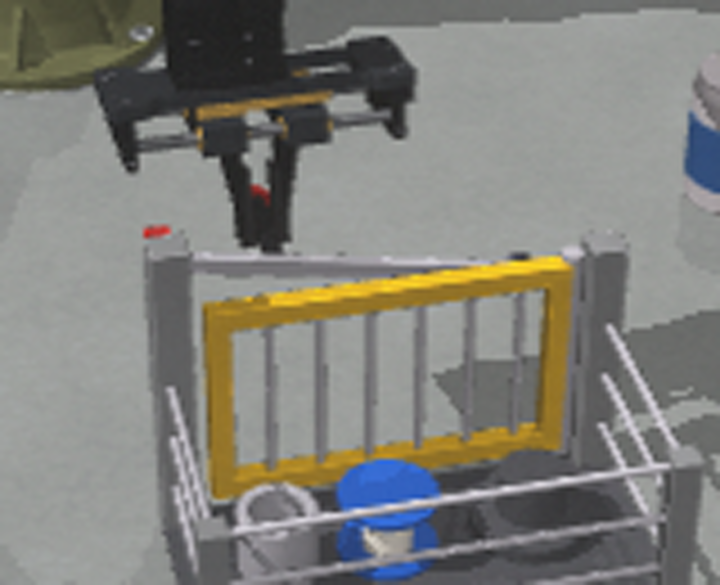

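The scene shows the bar clearly raised, from the hinge post at (570,265) up to the keeper post at (190,255). I'll keep feeling upwards.

{"method": "send_rows", "body": {"steps": [[[0.0001,0.0001,-0.0005],[0,0,0],0.008],[[0.0002,0.0002,-0.001],[0,0,0],0.008],[[0.0002,0.0002,-0.001],[0,0,0],0.008],[[0.0002,0.0002,-0.001],[0,0,0],0.008],[[0.0002,0.0002,-0.001],[0,0,0],0.008]]}}

```text
time_s: 8.85
tool_pos: [0.6043, -0.0272, 0.1704]
tool_rot: [168.0, 0.0, 79.9]
force: [-1.3, -1.3, -3.2]
grip_width: 0.0135
```

{"method": "send_rows", "body": {"steps": [[[0.0001,0.0001,-0.0003],[0,0,0],0.008],[[0.0002,0.0001,-0.0006],[0,0,0],0.008],[[0.0002,0.0001,-0.0006],[0,0,0],0.008],[[0.0002,0.0001,-0.0006],[0,0,0],0.008],[[0.0002,0.0001,-0.0006],[0,0,0],0.008]]}}

```text
time_s: 9.27
tool_pos: [0.6043, -0.027, 0.171]
tool_rot: [168.0, 0.0, 79.9]
force: [-1.2, -3.0, -2.2]
grip_width: 0.0131
```

{"method": "send_rows", "body": {"steps": [[[-0.0003,0.0001,-0.0003],[0,0,0],0.008],[[-0.0006,0.0001,-0.0006],[0,0,0],0.008],[[-0.0006,0.0001,-0.0006],[0,0,0],0.008],[[-0.0006,0.0001,-0.0006],[0,0,0],0.008],[[-0.0006,0.0001,-0.0006],[0,0,0],0.008]]}}

```text
time_s: 9.68
tool_pos: [0.6043, -0.027, 0.1714]
tool_rot: [168.0, -0.0, 79.9]
force: [-0.2, -3.3, -4.1]
grip_width: 0.0135
```

{"method": "send_rows", "body": {"steps": [[[0.0001,0.0001,-0.0003],[0,0,0],0.008],[[0.0001,0.0001,-0.0006],[0,0,0],0.008],[[0.0001,0.0001,-0.0006],[0,0,0],0.008],[[0.0001,0.0001,-0.0006],[0,0,0],0.008],[[0.0001,0.0001,-0.0006],[0,0,0],0.008]]}}

```text
time_s: 10.1
tool_pos: [0.6042, -0.0269, 0.1717]
tool_rot: [168.0, -0.0, 79.9]
force: [3.8, -1.5, -10.2]
grip_width: 0.013
```

Run:
```python
from h import *
applied([.0004-.0005,.0003+.0002,-.0016-.0012],[0,0,0])
for i in range(4): env.read_camera("wrist");cmp()
```

```text
t 10.15 tcp [ 0.6041 -0.0269  0.1717] cmd [ 0.6044 -0.0268  0.1726] rpy [ 1.6798e+02 -1.0000e-02  7.9890e+01] cmdrpy [ 1.6797e+02 -1.0000e-02  7.9890e+01] F [  2.9   -1.74 -10.51] T [-0.27 -0.18 -0.17] w 0.0132
t 10.2 tcp [ 0.6041 -0.0269  0.1717] cmd [ 0.6044 -0.0268  0.1726] rpy [ 1.6799e+02 -1.0000e-02  7.9890e+01] cmdrpy [ 1.6797e+02 -1.0000e-02  7.9890e+01] F [  4.09  -1.1  -10.04] T [-0.29 -0.17 -0.09] w 0.0136
t 10.25 tcp [ 0.6042 -0.0269  0.1718] cmd [ 0.6044 -0.0268  0.1726] rpy [ 1.6798e+02 -1.0000e-02  7.9890e+01] cmdrpy [ 1.6797e+02 -1.0000e-02  7.9890e+01] F [  4.65  -1.42 -10.33] T [-0.28 -0.19 -0.07] w 0.0134
t 10.3 tcp [ 0.6041 -0.0269  0.1717] cmd [ 0.6044 -0.0268  0.1726] rpy [ 1.6798e+02 -1.0000e-02  7.9890e+01] cmdrpy [ 1.6797e+02 -1.0000e-02  7.9890e+01] F [  4.27  -1.91 -11.7 ] T [-0.27 -0.19 -0.08] w 0.0134
```

Hood felt at TCP z ≈ 0.1714. I'll back off about 2 mm to mid-gap.

{"method": "send_rows", "body": {"steps": [[[-0.0002,-0.0002,0.001],[0,0,0],0.008],[[-0.0005,-0.0005,0.002],[0,0,0],0.008],[[-0.0006,-0.0006,0.0027],[0,0,0],0.008],[[-0.0006,-0.0006,0.0027],[0,0,0],0.008],[[-0.0006,-0.0006,0.0027],[0,0,0],0.008]]}}

```text
time_s: 10.72
tool_pos: [0.6043, -0.0273, 0.1701]
tool_rot: [167.9, -0.1, 79.9]
force: [0.2, -0.4, -2.0]
grip_width: 0.0137
```

```bash
cat >> h.py <<'E'
def rel(a0,a1,n=5,l0=.0313,l1=.0313,**k):
    p0,_,r0=gpose(a0,l0,**k)
    for i in range(1,n+1):
        p,_,r=gpose(a0+(a1-a0)*i/n,l0+(l1-l0)*i/n,**k)
        print(r0.inv().apply(p-p0).round(4).tolist(),(r0.inv()*r).as_rotvec().round(4).tolist())
E
python3 - <<'E'
from h import *
applied([-.0006,-.0006,.0027],[0,0,0])
for i in range(2): env.read_camera("wrist");cmp()
rel(0,.025);rel(.025,.1);rel(.1,.3)
E
```

```text
t 10.77 tcp [ 0.6043 -0.0273  0.17  ] cmd [ 0.6042 -0.0274  0.1698] rpy [ 1.6793e+02 -5.0000e-02  7.9890e+01] cmdrpy [ 1.6797e+02 -1.0000e-02  7.9890e+01] F [-0.83  0.05 -1.66] T [ 0.05  0.45 -0.06] w 0.0133
t 10.82 tcp [ 0.6043 -0.0273  0.1699] cmd [ 0.6042 -0.0274  0.1698] rpy [ 1.6793e+02 -5.0000e-02  7.9900e+01] cmdrpy [ 1.6797e+02 -1.0000e-02  7.9890e+01] F [-0.14 -0.84 -1.81] T [ 0.04  0.44 -0.06] w 0.0134
[0.0003, -0.0009, -0.0002] [0.0, -0.001, 0.0049]
[0.0006, -0.0018, -0.0004] [0.0, -0.0021, 0.0098]
[0.0009, -0.0027, -0.0006] [0.0, -0.0031, 0.0147]
[0.0012, -0.0036, -0.0008] [0.0, -0.0042, 0.0196]
[0.0015, -0.0046, -0.001] [0.0, -0.0052, 0.0245]
[0.0009, -0.0027, -0.0006] [0.0, -0.0031, 0.0147]
[0.0019, -0.0055, -0.0012] [-0.0, -0.0062, 0.0293]
[0.0029, -0.0082, -0.0017] [0.0, -0.0094, 0.044]
[0.0039, -0.0109, -0.0023] [0.0, -0.0125, 0.0587]
[0.005, -0.0135, -0.0029] [0.0, -0.0156, 0.0734]
[0.0025, -0.0073, -0.0015] [-0.0, -0.0083, 0.0391]
[0.0054, -0.0144, -0.0031] [-0.0, -0.0166, 0.0783]
[0.0085, -0.0215, -0.0046] [0.0, -0.0249, 0.1174]
[0.0119, -0.0284, -0.006] [-0.0, -0.0333, 0.1565]
[0.0155, -0.0352, -0.0075] [0.0, -0.0416, 0.1956]
```

{"method": "send_rows", "body": {"steps": [[[0.0003,-0.0009,0],[0,-0.001,0.0049],0.008],[[0.0006,-0.0018,-0.0002],[0,-0.0021,0.0098],0.008],[[0.0009,-0.0027,-0.0004],[0,-0.0031,0.0147],0.008],[[0.0012,-0.0036,-0.0006],[0,-0.0042,0.0196],0.008],[[0.0015,-0.0046,-0.0008],[0,-0.0052,0.0245],0.008]]}}

```text
time_s: 11.23
tool_pos: [0.5999, -0.0251, 0.1694]
tool_rot: [167.9, -0.0, 78.4]
force: [1.0, -0.8, -1.4]
grip_width: 0.0136
```

Run:
```python
from h import *
applied([.0015,-.0046,-.0008],[0,-.0052,.0245])
for i in range(2): env.read_camera("wrist");cmp()
```

```text
t 11.28 tcp [ 0.5997 -0.025   0.1693] cmd [ 0.5999 -0.0251  0.1697] rpy [ 1.6796e+02 -3.0000e-02  7.8420e+01] cmdrpy [ 1.6797e+02 -1.0000e-02  7.8450e+01] F [ 0.55 -0.68 -2.09] T [ 0.05  0.26 -0.02] w 0.0135
t 11.33 tcp [ 0.5997 -0.025   0.1692] cmd [ 0.5999 -0.0251  0.1697] rpy [ 1.6797e+02 -3.0000e-02  7.8450e+01] cmdrpy [ 1.6797e+02 -1.0000e-02  7.8450e+01] F [ 0.11  0.24 -2.42] T [ 0.13  0.3  -0.06] w 0.0133
```

{"method": "send_rows", "body": {"steps": [[[0.0005,-0.0014,-0.0005],[0,-0.0015,0.0073],0.008],[[0.0009,-0.0027,-0.0008],[0,-0.0031,0.0147],0.008],[[0.0014,-0.0041,-0.0011],[0,-0.0046,0.022],0.008],[[0.0019,-0.0055,-0.0014],[0,-0.0062,0.0293],0.008],[[0.0019,-0.0055,-0.0014],[0,-0.0062,0.0293],0.008]]}}

```text
time_s: 11.75
tool_pos: [0.5942, -0.022, 0.1694]
tool_rot: [168.0, -0.0, 76.7]
force: [0.2, 0.8, -2.3]
grip_width: 0.0136
```

Run:
```python
from h import *
applied([.0019,-.0055,-.0014],[0,-.0062,.0293])
for i in range(1): cam("wrist","w8");cmp()
c=cam("top"); cv2.imwrite("pics/t8z.png",cv2.resize(c["pixels"][130:230,240:400,::-1],None,fx=5,fy=5,interpolation=cv2.INTER_CUBIC))
rel(.055,.13)
```

```text
t 11.8 tcp [ 0.5942 -0.022   0.1693] cmd [ 0.5947 -0.0221  0.1699] rpy [ 1.680e+02 -3.000e-02  7.674e+01] cmdrpy [ 1.6797e+02 -2.0000e-02  7.6740e+01] F [-0.35  0.85 -1.67] T [ 0.27  0.33 -0.04] w 0.0134
[0.0009, -0.0027, -0.0006] [0.0, -0.0031, 0.0147]
[0.0019, -0.0055, -0.0012] [0.0, -0.0062, 0.0293]
[0.0029, -0.0082, -0.0017] [0.0, -0.0094, 0.044]
[0.0039, -0.0109, -0.0023] [-0.0, -0.0125, 0.0587]
[0.005, -0.0135, -0.0029] [0.0, -0.0156, 0.0734]
```

View pics/t8z.png

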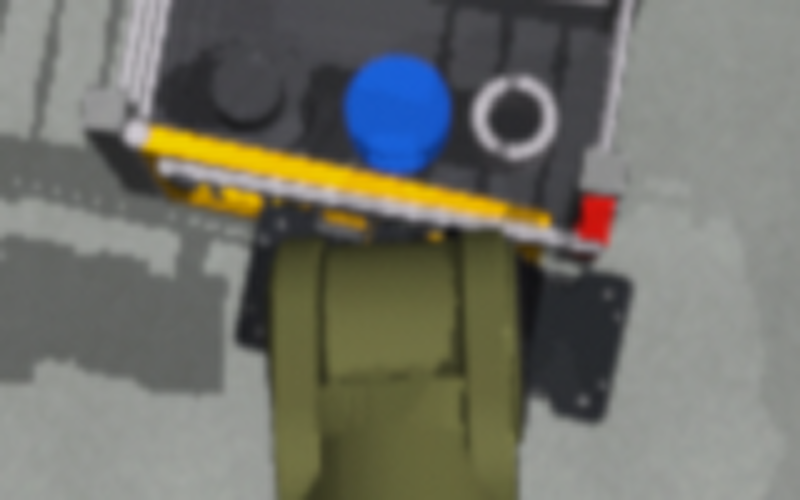

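The gate is moving: the bar's end at (585,247) is coming out from under the hood at (597,220), and the forces stay low. I'll continue.

{"method": "send_rows", "body": {"steps": [[[0.0009,-0.0027,-0.0006],[0,-0.0031,0.0147],0.008],[[0.0019,-0.0055,-0.0012],[0,-0.0062,0.0293],0.008],[[0.0029,-0.0082,-0.0018],[0,-0.0094,0.044],0.008],[[0.0039,-0.0109,-0.0024],[0,-0.0125,0.0587],0.008],[[0.005,-0.0135,-0.003],[0,-0.0156,0.0734],0.008]]}}

```text
time_s: 12.27
tool_pos: [0.582, -0.0141, 0.1696]
tool_rot: [168.0, -0.0, 72.4]
force: [1.2, 0.6, -2.7]
grip_width: 0.0132
```

Run:
```python
from h import *
applied([.005,-.0135,-.003],[0,-.0156,.0734])
cam("wrist","w9");cmp()
c=cam("top"); cv2.imwrite("pics/t9z.png",cv2.resize(c["pixels"][130:230,240:400,::-1],None,fx=5,fy=5,interpolation=cv2.INTER_CUBIC))
rel(.13,.33)
```

```text
t 12.32 tcp [ 0.5814 -0.0137  0.1694] cmd [ 0.5824 -0.0141  0.17  ] rpy [ 1.6802e+02 -1.0000e-02  7.2340e+01] cmdrpy [ 1.6797e+02 -2.0000e-02  7.2440e+01] F [-0.21  0.36 -2.19] T [ 0.11  0.27 -0.11] w 0.0135
[0.0025, -0.0073, -0.0015] [0.0, -0.0083, 0.0391]
[0.0054, -0.0144, -0.0031] [0.0, -0.0166, 0.0783]
[0.0085, -0.0215, -0.0046] [0.0, -0.0249, 0.1174]
[0.0119, -0.0284, -0.006] [0.0, -0.0333, 0.1565]
[0.0155, -0.0352, -0.0075] [0.0, -0.0416, 0.1956]
```

View pics/t9z.png

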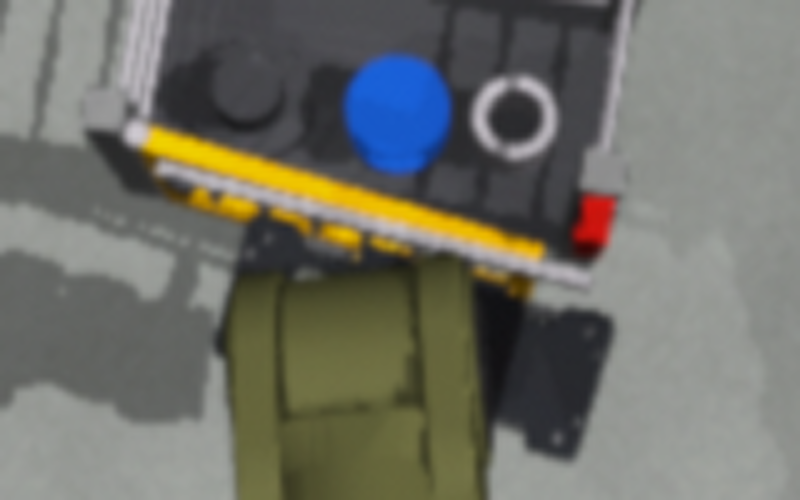

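The bar's end at (590,278) is clear of the jaw at (592,222). Next is the swing, at a moderate speed.

Run:
```python
from h import *
rel(.13,.28)
```

```text
[0.0019, -0.0055, -0.0012] [0.0, -0.0062, 0.0293]
[0.0039, -0.0109, -0.0023] [0.0, -0.0125, 0.0587]
[0.0061, -0.0162, -0.0034] [0.0, -0.0187, 0.088]
[0.0085, -0.0215, -0.0046] [0.0, -0.0249, 0.1174]
[0.011, -0.0267, -0.0057] [0.0, -0.0312, 0.1467]
```

{"method": "send_rows", "body": {"steps": [[[0.0019,-0.0055,-0.0012],[0,-0.0062,0.0293],0.008],[[0.0039,-0.0109,-0.0023],[0,-0.0125,0.0587],0.008],[[0.0061,-0.0162,-0.0034],[0,-0.0187,0.088],0.008],[[0.0085,-0.0215,-0.0046],[0,-0.0249,0.1174],0.008],[[0.011,-0.0267,-0.0057],[0,-0.0312,0.1467],0.008]]}}

```text
time_s: 12.78
tool_pos: [0.5594, 0.0041, 0.1697]
tool_rot: [168.0, -0.0, 63.7]
force: [0.4, -1.2, -2.8]
grip_width: 0.0135
```

{"method": "send_rows", "body": {"steps": [[[0.0019,-0.0055,-0.0012],[0,-0.0062,0.0293],0.008],[[0.0039,-0.0109,-0.0023],[0,-0.0125,0.0587],0.008],[[0.0061,-0.0162,-0.0034],[0,-0.0187,0.088],0.008],[[0.0085,-0.0215,-0.0046],[0,-0.0249,0.1174],0.008],[[0.011,-0.0267,-0.0057],[0,-0.0312,0.1467],0.008]]}}

```text
time_s: 13.2
tool_pos: [0.5395, 0.0257, 0.1696]
tool_rot: [168.0, 0.0, 55.1]
force: [0.1, -0.6, -2.0]
grip_width: 0.0136
```

Run:
```python
from h import *
for i in range(2): applied([.011,-.0267,-.0057],[0,-.0312,.1467])
cmp(); print(env.get_obs()["qpos"].round(1))
```

```text
t 13.2 tcp [0.5395 0.0257 0.1696] cmd [0.5401 0.0266 0.17  ] rpy [1.6797e+02 2.0000e-02 5.5120e+01] cmdrpy [ 1.6798e+02 -2.0000e-02  5.5250e+01] F [ 0.08 -0.55 -2.  ] T [-0.06  0.26 -0.01] w 0.0136
[-30.5  -0.2  19.1 111.6  10.1  60.6  39.4]
```

{"method": "send_rows", "body": {"steps": [[[0.0019,-0.0055,-0.0012],[0,-0.0062,0.0293],0.008],[[0.0039,-0.0109,-0.0023],[0,-0.0125,0.0587],0.008],[[0.0061,-0.0162,-0.0034],[0,-0.0187,0.088],0.008],[[0.0085,-0.0215,-0.0046],[0,-0.0249,0.1174],0.008],[[0.011,-0.0267,-0.0057],[0,-0.0312,0.1467],0.008]]}}

```text
time_s: 13.62
tool_pos: [0.5231, 0.0501, 0.1695]
tool_rot: [168.0, 0.1, 46.5]
force: [-0.3, -1.3, -1.7]
grip_width: 0.0133
```

{"method": "send_rows", "body": {"steps": [[[0.0019,-0.0055,-0.0012],[0,-0.0062,0.0293],0.008],[[0.0039,-0.0109,-0.0023],[0,-0.0125,0.0587],0.008],[[0.0061,-0.0162,-0.0034],[0,-0.0187,0.088],0.008],[[0.0085,-0.0215,-0.0046],[0,-0.0249,0.1174],0.008],[[0.011,-0.0267,-0.0057],[0,-0.0312,0.1467],0.008]]}}

```text
time_s: 14.03
tool_pos: [0.5104, 0.0767, 0.1693]
tool_rot: [168.0, 0.1, 37.9]
force: [-1.9, -1.7, -2.2]
grip_width: 0.0132
```

Run:
```python
from h import *
for i in range(2): applied([.011,-.0267,-.0057],[0,-.0312,.1467])
cmp(); print(env.get_obs()["qpos"].round(1))
c=cam("top"); cv2.imwrite("pics/t10z.png",cv2.resize(c["pixels"][110:270,220:400,::-1],None,fx=4,fy=4,interpolation=cv2.INTER_CUBIC))
```

```text
t 14.03 tcp [0.5104 0.0767 0.1693] cmd [0.5116 0.0779 0.1701] rpy [1.6799e+02 1.2000e-01 3.7890e+01] cmdrpy [ 1.6798e+02 -3.0000e-02  3.8060e+01] F [-1.88 -1.75 -2.22] T [-0.13  0.53 -0.12] w 0.0132
[-34.5   0.2  14.9 111.2  12.5  65.4  13.4]
```

View pics/t10z.png

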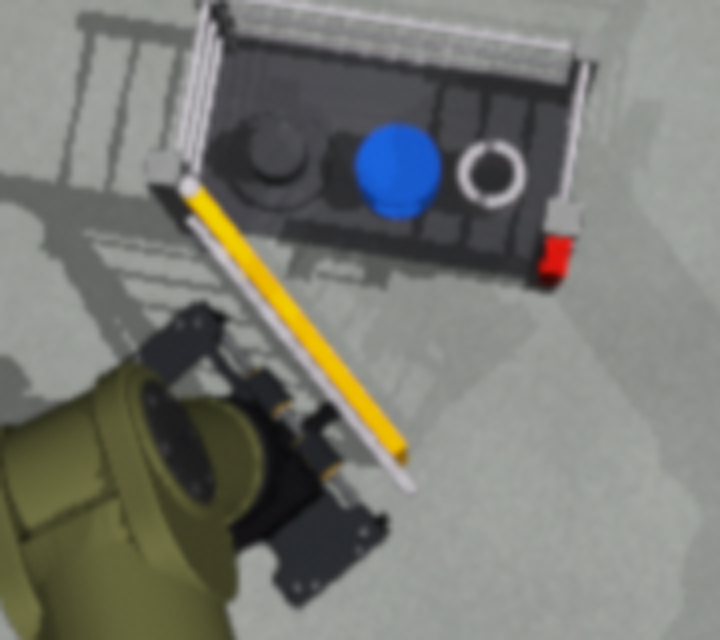

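The gate is at about 0.73 rad, running from its hinge at (190,185) to the free end at (405,455), and the rod is still held.

{"method": "send_rows", "body": {"steps": [[[0.0019,-0.0055,-0.0012],[0,-0.0062,0.0293],0.008],[[0.0039,-0.0109,-0.0023],[0,-0.0125,0.0587],0.008],[[0.0061,-0.0162,-0.0034],[0,-0.0187,0.088],0.008],[[0.0085,-0.0215,-0.0046],[0,-0.0249,0.1174],0.008],[[0.011,-0.0267,-0.0057],[0,-0.0312,0.1467],0.008]]}}

```text
time_s: 14.5
tool_pos: [0.502, 0.1049, 0.1692]
tool_rot: [168.0, 0.2, 29.3]
force: [-2.4, -2.1, -1.6]
grip_width: 0.0132
```

{"method": "send_rows", "body": {"steps": [[[0.0019,-0.0055,-0.0012],[0,-0.0062,0.0293],0.008],[[0.0039,-0.0109,-0.0023],[0,-0.0125,0.0587],0.008],[[0.0061,-0.0162,-0.0034],[0,-0.0187,0.088],0.008],[[0.0085,-0.0215,-0.0046],[0,-0.0249,0.1174],0.008],[[0.011,-0.0267,-0.0057],[0,-0.0312,0.1467],0.008]]}}

```text
time_s: 14.92
tool_pos: [0.4978, 0.1343, 0.169]
tool_rot: [168.0, 0.2, 20.7]
force: [-4.4, -0.9, -0.1]
grip_width: 0.0132
```

Run:
```python
from h import *
for i in range(2): applied([.011,-.0267,-.0057],[0,-.0312,.1467])
cmp(); print(env.get_obs()["qpos"].round(1))
rel(1.03,1.13)
```

```text
t 14.92 tcp [0.4978 0.1343 0.169 ] cmd [0.4996 0.1354 0.1701] rpy [167.99   0.21  20.75] cmdrpy [ 1.6799e+02 -3.0000e-02  2.0880e+01] F [-4.38 -0.91 -0.09] T [-0.02  0.94 -0.27] w 0.0132
[-38.2   4.2  12.1 107.2  11.8  70.4  -9.4]
[0.0012, -0.0036, -0.0008] [-0.0, -0.0042, 0.0196]
[0.0025, -0.0073, -0.0015] [0.0, -0.0083, 0.0391]
[0.0039, -0.0109, -0.0023] [0.0, -0.0125, 0.0587]
[0.0054, -0.0144, -0.0031] [-0.0, -0.0166, 0.0783]
[0.0069, -0.018, -0.0038] [-0.0, -0.0208, 0.0978]
```

{"method": "send_rows", "body": {"steps": [[[0.0002,-0.0036,-0.0008],[0,-0.0042,0.0196],0.008],[[0.0005,-0.0073,-0.0015],[0,-0.0083,0.0391],0.008],[[0.0019,-0.0109,-0.0023],[0,-0.0125,0.0587],0.008],[[0.0034,-0.0144,-0.0031],[0,-0.0166,0.0783],0.008],[[0.0049,-0.018,-0.0038],[0,-0.0208,0.0978],0.008]]}}

```text
time_s: 15.33
tool_pos: [0.4976, 0.1539, 0.1697]
tool_rot: [168.0, -0.0, 15.0]
force: [0.6, -1.3, -2.8]
grip_width: 0.0135
```

{"method": "send_rows", "body": {"steps": [[[0.0012,-0.0036,-0.0008],[0,-0.0042,0.0196],0.008],[[0.0025,-0.0073,-0.0015],[0,-0.0083,0.0391],0.008],[[0.0039,-0.0109,-0.0023],[0,-0.0125,0.0587],0.008],[[0.0054,-0.0144,-0.0031],[0,-0.0166,0.0783],0.008],[[0.0069,-0.018,-0.0038],[0,-0.0208,0.0978],0.008]]}}

```text
time_s: 15.75
tool_pos: [0.4994, 0.174, 0.1696]
tool_rot: [168.0, -0.0, 9.3]
force: [0.7, -0.9, -1.6]
grip_width: 0.0133
```

Run:
```python
from h import *
applied([.0049,-.018,-.0038],[0,-.0208,.0978])
applied([.0069,-.018,-.0038],[0,-.0208,.0978])
cmp(); rel(1.23,1.27)
```

```text
t 15.75 tcp [0.4994 0.174  0.1696] cmd [0.4994 0.1739 0.1701] rpy [ 1.68e+02 -3.00e-02  9.30e+00] cmdrpy [ 1.68e+02 -3.00e-02  9.42e+00] F [ 0.74 -0.94 -1.59] T [-0.01  0.   -0.12] w 0.0133
[0.0005, -0.0015, -0.0003] [0.0, -0.0017, 0.0078]
[0.001, -0.0029, -0.0006] [0.0, -0.0033, 0.0157]
[0.0015, -0.0044, -0.0009] [0.0, -0.005, 0.0235]
[0.002, -0.0058, -0.0012] [0.0, -0.0067, 0.0313]
[0.0025, -0.0073, -0.0015] [0.0, -0.0083, 0.0391]
```

Now gently to the stop, watching the y force.

{"method": "send_rows", "body": {"steps": [[[0.0005,-0.0015,-0.0003],[0,-0.0017,0.0078],0.008],[[0.001,-0.0029,-0.0006],[0,-0.0033,0.0157],0.008],[[0.0015,-0.0044,-0.0009],[0,-0.005,0.0235],0.008],[[0.002,-0.0058,-0.0012],[0,-0.0067,0.0313],0.008],[[0.0025,-0.0073,-0.0015],[0,-0.0083,0.0391],0.008]]}}

```text
time_s: 16.17
tool_pos: [0.5006, 0.1814, 0.1696]
tool_rot: [168.0, -0.0, 7.1]
force: [0.5, -1.6, -1.1]
grip_width: 0.0136
```

{"method": "send_rows", "body": {"steps": [[[0.0003,-0.0008,-0.0002],[0,-0.001,0.004],0.008],[[0.0005,-0.0015,-0.0003],[0,-0.0017,0.0078],0.008],[[0.0008,-0.0022,-0.0005],[0,-0.0025,0.0118],0.008],[[0.001,-0.0029,-0.0006],[0,-0.0033,0.0157],0.008],[[0.0013,-0.0037,-0.0008],[0,-0.0042,0.0196],0.008]]}}

```text
time_s: 16.58
tool_pos: [0.5013, 0.1853, 0.1696]
tool_rot: [168.0, -0.0, 5.9]
force: [0.9, -0.9, -2.9]
grip_width: 0.0133
```

{"method": "send_rows", "body": {"steps": [[[0.0003,-0.0008,-0.0002],[0,-0.001,0.004],0.008],[[0.0005,-0.0015,-0.0003],[0,-0.0017,0.0078],0.008],[[0.0006,-0.0018,-0.0004],[0,-0.002,0.01],0.008],[[0.0006,-0.0018,-0.0004],[0,-0.002,0.01],0.008],[[0.0006,-0.0018,-0.0004],[0,-0.002,0.01],0.008]]}}

```text
time_s: 17.0
tool_pos: [0.5013, 0.1857, 0.1694]
tool_rot: [167.9, 0.1, 5.3]
force: [-2.2, -4.3, -1.9]
grip_width: 0.0133
```

Run:
```python
from h import *
applied([.0025,-.0073,-.0015],[0,-.0083,.0391])
applied([.0013,-.0037,-.0008],[0,-.0042,.0196])
applied([.0006,-.0018,-.0004],[0,-.002,.01])
env.read_camera("wrist");cmp()
```

```text
t 17.05 tcp [0.5013 0.1856 0.1694] cmd [0.5019 0.1874 0.17  ] rpy [1.6787e+02 7.0000e-02 5.3200e+00] cmdrpy [ 1.68e+02 -3.00e-02  5.40e+00] F [-1.42 -5.65 -1.88] T [-0.75  0.4  -0.06] w 0.0134
```

The stop is felt: the y force builds to −5.6 N while the TCP stalls, and a yaw of 5.3° corresponds to 1.3 rad. Next I'll lower the bar along its arc.

Run:
```python
from h import *
rel(1.3,1.3,l0=.0313,l1=.004)
```

```text
[-0.001, -0.0011, 0.0053] [0.0, 0.0, 0.0]
[-0.0018, -0.0023, 0.0107] [0.0, 0.0, 0.0]
[-0.0024, -0.0034, 0.016] [0.0, 0.0, 0.0]
[-0.0028, -0.0045, 0.0214] [0.0, 0.0, 0.0]
[-0.003, -0.0057, 0.0267] [0.0, 0.0, 0.0]
```

{"method": "send_rows", "body": {"steps": [[[-0.001,-0.0011,0.0053],[0,0,0],0.008],[[-0.0018,-0.0023,0.0107],[0,0,0],0.008],[[-0.0024,-0.0034,0.016],[0,0,0],0.008],[[-0.0028,-0.0045,0.0214],[0,0,0],0.008],[[-0.003,-0.0057,0.0267],[0,0,0],0.008]]}}

```text
time_s: 17.47
tool_pos: [0.4986, 0.1858, 0.142]
tool_rot: [167.9, 0.0, 5.3]
force: [-1.0, -4.9, -1.4]
grip_width: 0.0136
```

Run:
```python
from h import *
applied([-.003,-.0057,.0267],[0,0,0])
env.read_camera("wrist");cmp()
```

```text
t 17.52 tcp [0.4985 0.1859 0.141 ] cmd [0.4989 0.1872 0.1427] rpy [1.679e+02 3.000e-02 5.360e+00] cmdrpy [ 1.68e+02 -3.00e-02  5.40e+00] F [-0.97 -4.94 -2.28] T [-0.72 -0.11  0.01] w 0.0135
```

{"method": "send_rows", "body": {"steps": [[[0,0,0],[0,0,0],0.02],[[0,0,0],[0,0,0],0.03],[[0,0,0],[0,0,0],0.04],[[0,0,0],[0,0,0],0.05],[[0,0,0],[0,0,0],0.05]]}}

```text
time_s: 17.93
tool_pos: [0.4992, 0.1879, 0.1429]
tool_rot: [168.1, -0.1, 5.4]
force: [0.1, 0.0, -0.1]
grip_width: 0.0392
```

{"method": "send_rows", "body": {"steps": [[[0,0,0],[0,0,0],0.05],[[0,0,0],[0,0,0],0.05],[[0,0,0],[0,0,0],0.05],[[0,0,0],[0,0,0],0.05],[[0,0,0],[0,0,0],0.05]]}}

```text
time_s: 18.35
tool_pos: [0.4988, 0.187, 0.1423]
tool_rot: [168.0, -0.0, 5.4]
force: [-0.2, 0.5, -0.0]
grip_width: 0.0496
```

Run:
```python
from h import *
cam("wrist","w12");cmp()
```

```text
t 18.4 tcp [0.4988 0.187  0.1423] cmd [0.4989 0.1872 0.1427] rpy [ 1.68e+02 -4.00e-02  5.39e+00] cmdrpy [ 1.68e+02 -3.00e-02  5.40e+00] F [-0.31  0.35  0.44] T [0.17 0.12 0.03] w 0.0498
```

View pics/w12.png

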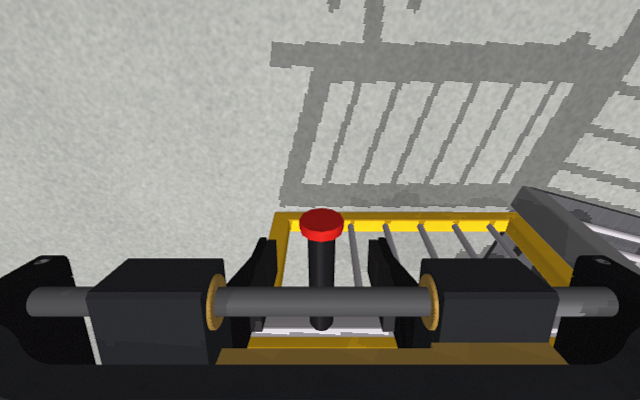

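The fingers are open and clear of the rod, which sits at (321,280) between fingers at (262,280) and (385,280). I'll go straight up.

{"method": "send_rows", "body": {"steps": [[[0,0.003,-0.014],[0,0,0],0.05],[[0,0.008,-0.038],[0,0,0],0.05],[[0,0.014,-0.066],[0,0,0],0.05],[[0,0.02,-0.094],[0,0,0],0.05],[[0,0.025,-0.117],[0,0,0],0.05]]}}

```text
time_s: 18.82
tool_pos: [0.499, 0.1869, 0.264]
tool_rot: [168.0, -0.1, 5.4]
force: [-0.5, 0.0, 1.5]
grip_width: 0.0497
```

{"method": "send_rows", "body": {"steps": [[[0,-0.015,-0.02],[0,0,0],0.05],[[0,-0.04,-0.04],[0,0,0],0.05],[[0,-0.07,-0.05],[0,0,0],0.05],[[0,-0.1,-0.05],[0,0,0],0.05],[[0,-0.12,-0.05],[0,0,0],0.05]]}}

```text
time_s: 19.23
tool_pos: [0.4858, 0.3177, 0.286]
tool_rot: [168.1, -0.1, 5.6]
force: [-0.2, -1.5, -0.9]
grip_width: 0.0502
```

{"method": "send_rows", "body": {"steps": [[[0,0,0],[0,0,0],0.05],[[0,0,0],[0,0,0],0.05],[[0,0,0],[0,0,0],0.05],[[0,0,0],[0,0,0],0.05],[[0,0,0],[0,0,0],0.05]]}}

```text
time_s: 19.65
tool_pos: [0.4874, 0.3125, 0.2865]
tool_rot: [168.0, -0.1, 5.3]
force: [0.0, 0.1, -0.1]
grip_width: 0.0502
```

Run:
```python
from h import *
o=env.get_obs();print(o["time_s"],o["tool_pos"],o["force"])
c=cam("top","t13"); cv2.imwrite("pics/t13z.png",cv2.resize(c["pixels"][90:250,200:400,::-1],None,fx=4,fy=3.7,interpolation=cv2.INTER_CUBIC))
hsv=cv2.cvtColor(c["pixels"],cv2.COLOR_RGB2HSV); yel=cv2.inRange(hsv,(18,150,80),(32,255,255))
k=np.zeros_like(yel);k[150:260,225:330]=yel[150:260,225:330]
pts=np.argwhere(k>0)[:,::-1]; print(cv2.minAreaRect(pts.astype(np.float32)))
c=cam("scene","s13"); cv2.imwrite("pics/s13z.png",cv2.resize(c["pixels"][130:320,230:440,::-1],None,fx=3,fy=3))
```

```text
19.65 [0.48739149 0.31254658 0.28647743] [ 0.00558376  0.0513061  -0.08938476]
((273.6344909667969, 199.9407958984375), (83.13204193115234, 10.328444480895996), 84.6678466796875)
```

View pics/t13z.png

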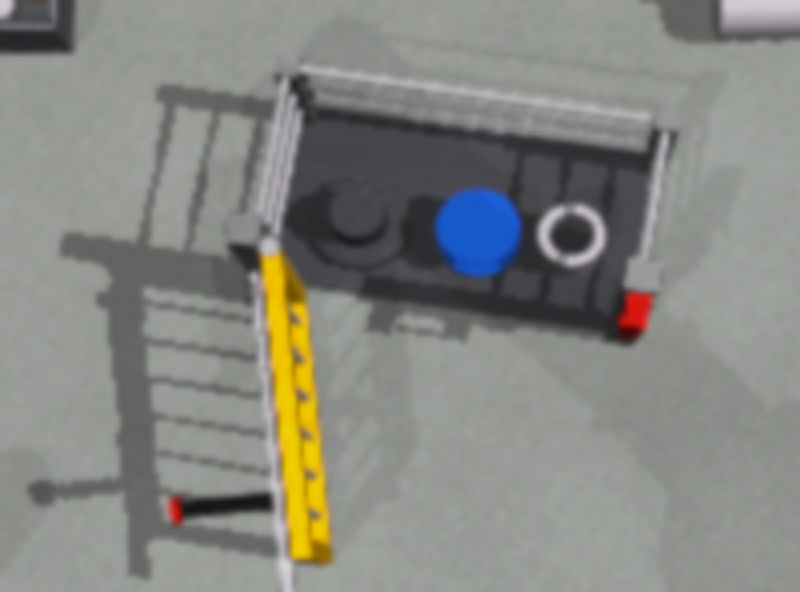

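View pics/s13z.png

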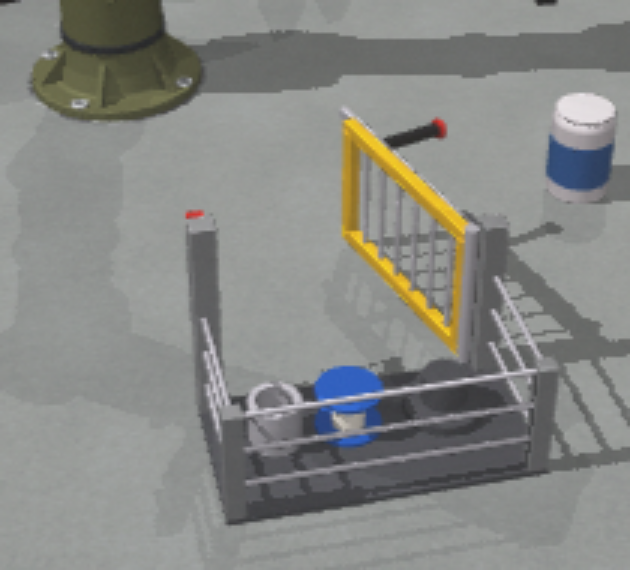

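Run:
```python
from h import *
c=cam("top"); s=cam("scene")
f=lambda x,y:(x/4+200-.4,y/3.7+90-.4)
# top rail left edge line and bar line
A=onz(c,*f(264,262),.163);B=onz(c,*f(294,556),.163)
d=(B-A)[:2]; th0=np.radians(-10.1); base=np.array([np.sin(th0),-np.cos(th0)])
ang=lambda d: np.arccos(d@base/np.linalg.norm(d))
print("rail",A,B,np.linalg.norm(d),ang(d))
A=onz(c,*f(257,285),.156);B=onz(c,*f(287,585),.156);print("bar",ang((B-A)[:2]))
def red(c,box):
    h=cv2.cvtColor(c["pixels"],cv2.COLOR_RGB2HSV); m=cv2.inRange(h,(0,130,60),(6,255,255))|cv2.inRange(h,(174,130,60),(180,255,255))
    k=np.zeros_like(m);x0,y0,x1,y1=box;k[y0:y1,x0:x1]=m[y0:y1,x0:x1]; q=np.argwhere(k>0); print(len(q)); return q.mean(0)[::-1]
ut=red(c,(235,215,255,240)); us=red(s,(365,160,390,185))
p1,d1=ray(c,*ut);p2,d2=ray(s,*us)
t=np.linalg.lstsq(np.c_[d1,-d2],p2-p1,rcond=None)[0]; q1=p1+d1*t[0];q2=p2+d2*t[1]; print("disc",q1,q2,"gap",np.linalg.norm(q1-q2))
C=(q1+q2)/2
hinge=np.array([.696,.149])
for a in (1.2,1.25,1.3):
    b=TH-a; ex=np.array([np.cos(b),np.sin(b)]);ey=np.array([-ex[1],ex[0]]); print(a,hinge-ey*.19-ex*.088)
```

```text
rail [0.68363453 0.14970373 0.163     ] [0.46187976 0.12874232 0.163     ] 0.22274325113298438 1.3002729232052102
bar 1.3014025210801377
21
14
disc [0.49740335 0.21101596 0.15463411] [0.49833372 0.21340176 0.1551729 ] gap 0.002616846414316303
1.2 [0.49257337 0.1986146 ]
1.25 [0.4953073  0.20871968]
1.3 [0.49854286 0.2186755 ]
```

Run:
```python
from h import *
s=cam("scene")
b=TH-1.3; ex=np.array([np.cos(b),np.sin(b)]);ey=np.array([-ex[1],ex[0]]); h=np.array([.696,.149])
for n,al,fr,z in (("gate free top",.238,0,.163),("bar end level",.27,.012,.156),("bar end +6",.27,.012,.162),("disc level",.19,.088,.15),("disc +4",.19,.088,.154)):
    u=proj(s,[*(h-ey*al-ex*fr),z]); print(n,np.round(u,1),np.round(((u[0]-230)*4,(u[1]-130)*4)))
cv2.imwrite("pics/s14.png",cv2.resize(s["pixels"][130:250,230:420,::-1],None,fx=4,fy=4,interpolation=cv2.INTER_CUBIC))
```

```text
gate free top [346.2 169.5] [465. 158.]
bar end level [344.4 165.9] [458. 144.]
bar end +6 [344.5 164.3] [458. 137.]
disc level [377.7 173. ] [591. 172.]
disc +4 [377.8 171.9] [591. 168.]
```

View pics/s14.png

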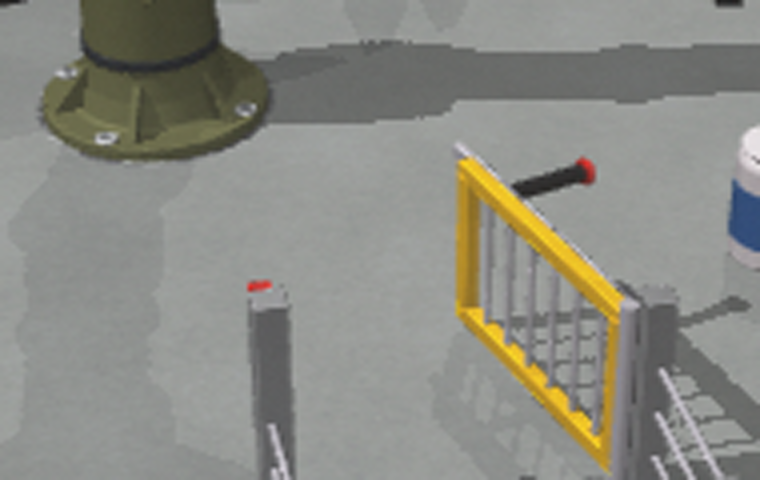

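The bar's end at (458,146) and the disc at (588,172) match the predictions for a level bar, (458,144) and (591,172). The gate measures 1.30 rad.

```bash
python3 -c "
from cell import env
env.sign_off()"
```

```text
the job is handed in; nothing more can be done
```

The cage is open: the gate is at its stop, the bar has dropped back level, and I handed the job in at about 20 s of robot time.

- **Keeper:** I lifted the bar until it touched the hood, about 33 mm up at the handle. The contact was light, about 8 N extra at the handle, or roughly 5 N on the keeper. I backed off about 2 mm to mid-gap, and the bar came out with only small side forces (about 1 N).
- **Swing:** I swung the gate at about 0.35 rad/s and slowed down before the stop. At the stop the force built to about 5.6 N. I lowered the bar most of the way, released it and backed off.
- **Last checks:** The gate rail measures 1.300 rad and the bar line 1.301 rad against the 1.3 stop. The force on the tool is about zero, and the top and scene views show the cage parts and the can still in their places.
- **Disagreements:**
  - Triangulating the handle disc put it at 155 mm, not 150 mm. However, the bar's end and disc in the scene view match a level bar within about 1 pixel.
  - The two estimates of the gate line differed by 4–8 mm, and I corrected for that from the forces while moving.
- **Not checked:** I did not measure the bystanders against their starting positions. The jar, spanner and carton were not looked at again at the end, though the arm did not go near the jar or spanner.

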